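# Rebuild the shaft stack of a tube rotator

## Robot

A 6-joint arm with a two-finger parallel gripper is mounted at the origin on a cart in front of the work surface, level with it; the furniture and walls round the work are solid. World frame = base frame: x ahead of the robot, y to its left, z up, the work surface at z = 0. Lengths are in mm, angles in rad, forces in N, time in s.
With the tool pointing down it reaches from about 400 to 925 mm from the base axis. Payload 12.5 kg.
Tool frame: the origin (TCP) lies on the mounting face of the last link; the fingertips stand 190 mm ahead of it and the grasp point (between the pads) lies 171 mm ahead of it; z points along the fingers, y is the line along which they close (so a half turn about z gives the same grasp; the last joint's range is limited). The gripper opens to 95 mm and grips with 3 to 60 N. Pads are 20 mm wide; open, the fingers measure 119 mm over their backs; the gripper's body (75 mm by 180 mm) begins 59 mm behind the grasp point.
Start: joints at [1.192, 0.491, 1.559, -0, 1.092, -0.106], TCP at [168.369, 601.894, 404.761] pointing down, gripper open.
Joint ranges: [-3.1, 3.1], [-0.84, 2.19], [0.05, 2.79], [-1.13, 4.28], [0.06, 2.93], [-2.69, 2.69]. Speed limits (rad/s): [2.22, 2.22, 2.79, 3.14, 3.14, 3.14].

## Interface

Orientations are given as [roll, pitch, yaw] about the fixed x, y, z axes, in that order (R = Rz(yaw) Ry(pitch) Rx(roll)).
In Python, from cell import env gives the robot as it stands.
- The arm moves only by the tool carry_out, never from a script. Its argument "series" is a list of rows, each a list of 5 numbers: the shift along the tool's x, y, z in m, then the turn about the tool's z in degrees, then the opening, from 0 (shut) to 1 (fully open). A call has 1 to 20 rows; each row is the pose to reach, as a shift and turn from the pose commanded when the call began, along the tool's axes at that moment; what a row does not reach only later rows make up. A row lasts 1/8 s, in which the tool goes at most 62.5 mm and 10.7 degrees, less where a joint would pass 70% of its speed; a pose out of reach is approached as far as the arm can. A call with a gripper value outside its range is refused whole. The fingers move at their own pace and stop on an object; the grip force is fixed at half the most. Time passes only in rows, so rows that repeat a pose let the fingers close. It gives the time, the measured TCP pose, the force, the opening and the grip force at its end, in the units of the state.
- env.state(): the state, without advancing time (a new reading comes with each control period).
- env.read_camera(name): name is "scene" or "side" or "wrist"; returns (picture, depth): 480x640x3 uint8, red, green, blue; 480x640 float32, mm along the optical axis (not along the pixel's ray), 0 where there is no reading.
- env.get_calibration(name): a dict with "intrinsics" (3x3 intrinsics, pixels), "D" ([k1, k2, p1, p2, k3] as OpenCV has them; the pictures are not rectified), "cam_to_world" (4x4, takes a point from camera to world coordinates); the wrist camera has in their place "T_tool_cam" (4x4, takes a point from camera to tool coordinates, whose origin is the TCP and whose axes are the flange's). Camera axes: x right, y up, looking along -z (the intrinsics and any distortion apply to the point x, -y, -z); pixel columns grow to the right and rows downward; lengths in mm; the calibration is good to about 2 mm. A picture is of the moment at which its call begins: read the wrist's pose just before it. get_calibration takes no time and is no camera call.
- env.job_done(): hands the job in; it is judged then, once.
The state is a dict: "t": time; "joints": joint angles; "qvel": joint speeds; "tau": joint torques, N m; "eef_pos": TCP position; "tcp_rot": TCP orientation; "ft_force": force on the tool from outside, world axes, zero at the start; "moment": the same for the moment, N m; "opening": opening from 0.0 (shut) to 1.0 (fully open); "grip_force": force on a finger pad.
Only numpy, scipy, OpenCV 4.12 (cv2) and the standard library are available. Lean on these libraries where they do the work, as an engineer would, in place of code of your own. Each camera call takes 0.05 s, during which the arm holds its last target. There are 200 camera calls.

## Task

Rebuild the shaft of the tube rotator drive standing on the desk: push the tall spacer sleeve over the shaft's two spring balls and down until it sits on the bearing ring, then the flat thrust washer on top of it, and last the flanged retaining collar, flange down, pressed home so that the balls spring out above it. The shaft's axis stands 5 mm off the middle of its foot in a direction that has to be found by eye or feel, so feel each part on and never lean on it with more than about 30 N (3 kg). Leave the two petri dishes and the small bottle where they are.

Things in the scene. Friction and masses are not known exactly. Their poses are not given: they have to be found in the camera images.
- drive_foot: fixed foot of a tube rotator drive: grey plate 110x110x12 mm, on it a round housing 72 mm wide up to z = 23 mm. Origin: centre of its underside on the desk. An eccentric bush in it (54 mm wide, up to 25 mm) carries bearing ring and shaft, whose common upright axis is 5 mm sideways of the origin, in a direction that differs from run to run and is not measured
- seat_level (a point): 28 mm above the foot's origin: height of the top of the steel bearing ring (29 mm wide) on which the stack sits. Seated, the undersides of spacer, washer and retainer are 0, 30 and 40 mm above this height, each part centred on the shaft (some 5 mm sideways of this point, with 0.8 mm play)
- shaft_top_level (a point): 108 mm above the foot's origin: height of the top of the shaft, which is rigid, of steel, 18 mm in diameter, its top edge bevelled by 1.6 mm. The shaft itself is 5 mm sideways of this point, direction unknown
- ball_level (a point): 93.5 mm above the foot's origin: height of two opposite sprung balls that stand 2 mm proud of the shaft; a part needs roughly 4 to 10 N downward to pass them and does not fall past them by its own weight. They spring out just above the top of the seated retainer
- spacer: plain aluminium sleeve, outside diameter 36 mm, bore 19.6 mm, 30 mm tall, standing on the desk, about 0.09 kg. Origin: centre of its underside, z along the bore
- washer: flat steel thrust washer, outside diameter 42 mm, bore 19.6 mm, 10 mm thick, lying on the desk, about 0.07 kg. Origin: centre of its underside, z along the bore
- retainer: dark steel retaining collar, bore 19.6 mm, 22 mm tall: flange 40 mm in diameter and 6 mm thick at the bottom, ribbed hub 32 mm in diameter above it, about 0.08 kg. Stands flange down. Origin: centre of its underside, z along the bore, up
- reagent_bottle: bystander: small white bottle with red cap, 40 mm in diameter, 85 mm tall, origin at the centre of its underside
- petri_dish: bystander: petri dish 58 mm in diameter, 15 mm tall, on the near side of the desk to the right, origin at the centre of its underside
- small_dish: bystander: petri dish 58 mm in diameter, 15 mm tall, on the near side of the desk to the left, origin at the centre of its underside
Not all that is in view belongs to the job. Of the things that look like the washer, take the one that is farthest from the robot's base at the start.

How it is judged (in metres and radians):
On the way, in this order (a step that is already met when the one before it is completed fails the run):
1. the spacer sits on the bearing ring, on the shaft (z of spacer in the frame of drive_foot below 0.03 m and horizontal distance between spacer and drive_foot below 0.009 m), for 0.2 s.
2. the washer sits on the spacer, on the shaft (z of washer in the frame of drive_foot below 0.0605 m and horizontal distance between washer and drive_foot below 0.009 m), for 0.2 s.
3. the retainer is pressed home on the washer, below the balls (z of retainer in the frame of drive_foot below 0.0705 m and horizontal distance between retainer and drive_foot below 0.009 m), for 0.2 s.
At the end, for the whole second after the job is handed in: spacer, washer, retainer stand on the shaft in that order from below, each within 9 mm sideways of the foot's centre, undersides at 28, 58 and 68 mm (allowed 26-30, 55.5-60.5, 65.5-70.5 mm), the retainer upright, flange down, at rest (all of step 1 and all of step 2 and all of step 3 and z of spacer in the frame of drive_foot above 0.026 m and z of washer in the frame of drive_foot above 0.0555 m and z of retainer in the frame of drive_foot above 0.0655 m and angle between retainer's own z axis and vertical below 0.15 rad and linear speed of retainer below 0.02 m/s); the robot touches nothing.
It fails at once if the drive is pushed with more than 35 N through the parts (contact force between any of spacer, washer, retainer and drive_foot above 35 N).
It fails at once if a petri dish or the small bottle is moved by more than 2 cm (distance of any of reagent_bottle, petri_dish, small_dish from where it was at the start of the episode above 0.02 m).
It also fails if it takes over 72 s, if anything falls off the work surface, if the arm or the gripper's body presses on something with over 40 N, if the wrist force passes 120 N, or if a joint passes its speed limit or range.

## Working session

There is one attempt and no reset: what is moved stays moved. The work goes in short steps, Python scripts to look and compute and a tool call to move; the robot and the scene stay as the last step left them, time stands still between calls to the robot, and variables do not carry over. Pictures are saved under pics/ and viewed, at most 10 in all, crops included, and the job is handed in when it is done.

Besides the shell and the picture viewer there is one more tool, called after "Call:" as name(argument=value, ...), one argument or row to a line, values as JSON. carry_out: Moves the arm, as the interface text tells. Its arguments: {"type":"object","properties":{"series":{"type":"array","items":{"type":"array","items":{"type":"number"}}}},"required":["series"]}

```bash
mkdir -p pics; ls; cat > h.py <<'E'
from cell import env
import numpy as np, cv2
from scipy.spatial.transform import Rotation as R
def toolT(s=None):
    s=s or env.state(); T=np.eye(4); T[:3,:3]=R.from_euler('xyz',s['tcp_rot']).as_matrix(); T[:3,3]=s['eef_pos']; return T
def grab(name):
    c=env.get_calibration(name)
    T=toolT()@np.array(c['T_tool_cam']) if name=='wrist' else np.array(c['cam_to_world'])
    im,d=env.read_camera(name)
    return im,d,np.array(c['intrinsics']),np.array(c['D'],float),T
def save(name,fn):
    g=grab(name); np.savez('pics/'+fn+'.npz',im=g[0],d=g[1],K=g[2],D=g[3],T=g[4]); cv2.imwrite('pics/'+fn+'.png',g[0][:,:,::-1]); return g
def load(fn):
    z=np.load('pics/'+fn+'.npz'); return [z[k] for k in('im','d','K','D','T')]
def ray(g,u,v):
    p=cv2.undistortPoints(np.array([[[u,v]]],float),g[2],g[3])[0,0]
    return g[4][:3,3],g[4][:3,:3]@np.array([p[0],-p[1],-1])
def atz(g,u,v,z):
    o,r=ray(g,u,v); return o+r*(z-o[2])/r[2]
def atd(g,u,v):
    o,r=ray(g,u,v); return o+r*g[1][int(v),int(u)]
def proj(g,P):
    P=np.atleast_2d(P); c=(np.linalg.inv(g[4])@np.c_[P,np.ones(len(P))].T)[:3].T*[1,-1,-1]
    return cv2.projectPoints(c,np.zeros(3),np.zeros(3),g[2],g[3])[0][:,0]
E
python3 - <<'E'
from h import *
np.set_printoptions(precision=3,suppress=True)
s=env.state();print(s)
for n in('scene','side','wrist'):
    g=save(n,n+'0'); print(n,g[2][0,0],g[4])
E
```

```text
pics
{'t': 0.0, 'joints': array([ 1.192,  0.492,  1.559, -0.   ,  1.092, -0.106]), 'qvel': array([ 0.001,  0.   ,  0.001, -0.   , -0.002,  0.   ]), 'tau': array([  0.002, -61.265, -25.817,   0.069,   0.048,  -0.   ]), 'eef_pos': array([168.353, 601.85 , 404.148]), 'tcp_rot': array([-3.14 , -0.   ,  2.869]), 'ft_force': array([-0.359,  0.946, -0.083]), 'moment': array([-0.024, -0.018, -0.028]), 'grip_force': 0.0, 'opening': 0.9991298366312719}
scene 465.34538064677037 [[   0.833    0.236   -0.5    107.193]
 [  -0.553    0.33    -0.765 -622.551]
 [  -0.015    0.914    0.406  448.325]
 [   0.       0.       0.       1.   ]]
side 515.0377109883437 [[ -0.877   0.291  -0.383 138.69 ]
 [ -0.481  -0.52    0.706 789.276]
 [  0.007   0.803   0.596 700.66 ]
 [  0.      0.      0.      1.   ]]
wrist 392.0524164974839 [[  0.27   -0.925  -0.266  93.243]
 [  0.963   0.259   0.077 622.822]
 [ -0.002  -0.277   0.961 384.643]
 [  0.      0.      0.      1.   ]]
```

View pics/scene0.png

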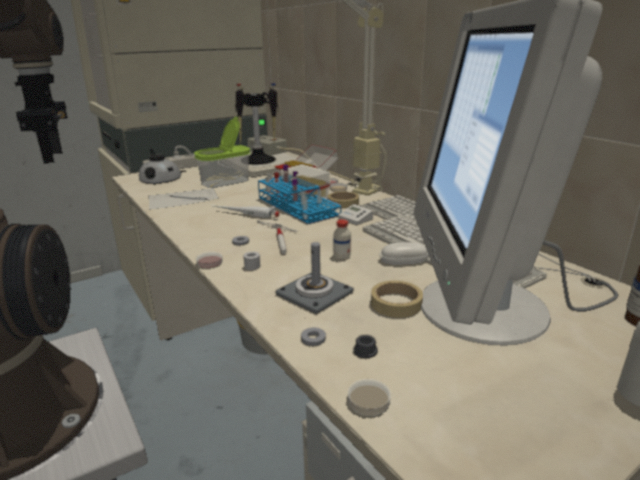

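Scene view: foot and shaft at (316,290) with the shaft top at (316,244), spacer at (252,260), retainer at (365,346), dishes at (368,398) and (208,260), bottle at (342,240). There are two washer candidates, at (314,337) and (240,240), and a tan tape ring at (397,298).

```bash
python3 - <<'E'
from h import *
np.set_printoptions(precision=0,suppress=True)
g=load('scene0')
for n,u,v,z in [('washA',314,335,10),('washB',240,239,10),('spacer',252,254,30),('ret',365,339,22),('shafttop',316,244,108),('dish1',368,390,15),('dish2',208,257,15),('bottle',342,224,85),('ring',397,290,25),('foot',315,290,12)]:
    p=atz(g,u,v,z); print(n,p,np.hypot(p[0],p[1]),atd(g,u,v))
im=g[0]
a=cv2.resize(im[220:280,195:285],(540,360),interpolation=cv2.INTER_CUBIC)
b=cv2.resize(im[310:365,280:390],(540,270),interpolation=cv2.INTER_CUBIC)
cv2.imwrite('pics/cropw.png',np.vstack([a[:310],b])[:,:,::-1])
E
```

```text
washA [443. -90.  10.] 451.7404706945894 [452. -76.  -2.]
washB [513. 346.  10.] 618.4657149047094 [517. 357.   5.]
spacer [481. 211.  30.] 524.9522885627499 [487. 224.  23.]
ret [ 493. -159.   22.] 517.6656649097911 [ 499. -152.   15.]
shafttop [525.  27. 108.] 526.0829768917757 [527.  30. 107.]
dish1 [ 429. -246.   15.] 494.2314220962316 [ 430. -245.   14.]
dish2 [407. 283.  15.] 496.2932554684796 [409. 287.  13.]
bottle [657. 127.  85.] 669.3817788838913 [663. 135.  81.]
ring [634. -77.  25.] 638.3334786850646 [656. -53.   7.]
foot [523.  30.  12.] 523.8277072344279 [513.  15.  22.]
```

View pics/cropw.png

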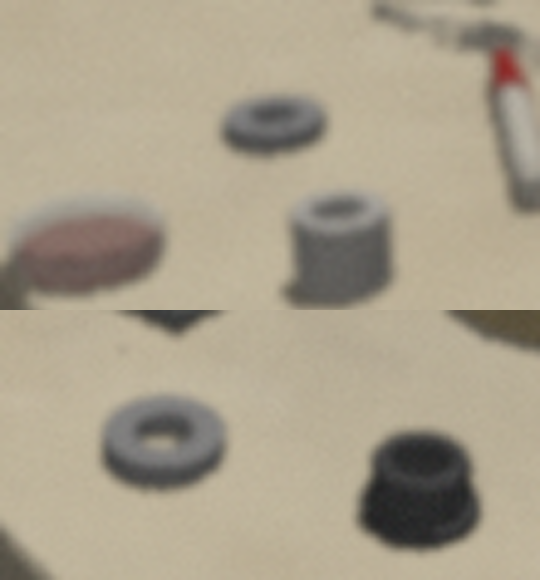

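View pics/side0.png

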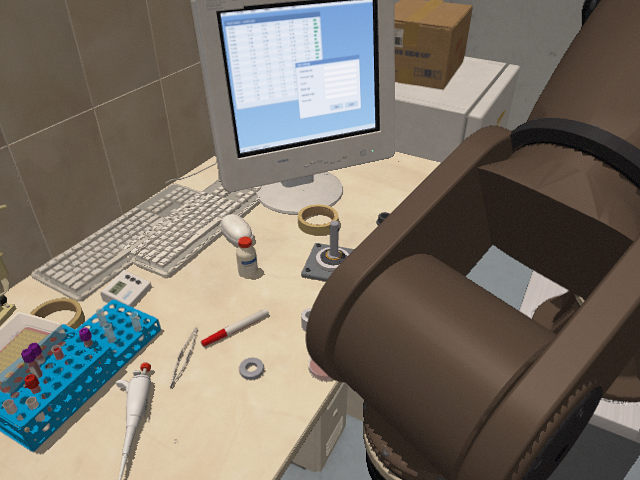

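Washer candidates: (314,337) is 452 mm from the base and (240,240) is 618 mm. The crop shows both as plain grey washers, so I'll take the farther one, at (240,240). Other rings in the side view are tan tape rolls. Next I'll hover over the spacer.

Call:
carry_out(
  series=[
    [-0.409,-0.289,0.085,0,0.8],
    [-0.409,-0.289,0.085,0,0.8],
    [-0.409,-0.289,0.085,0,0.8],
    [-0.409,-0.289,0.085,0,0.8],
    [-0.409,-0.289,0.085,0,0.8],
    [-0.409,-0.289,0.085,0,0.8],
    [-0.409,-0.289,0.085,0,0.8],
    [-0.409,-0.289,0.085,0,0.8],
    [-0.409,-0.289,0.085,0,0.8],
    [-0.409,-0.289,0.085,0,0.8],
    [-0.409,-0.289,0.085,0,0.8],
    [-0.409,-0.289,0.085,0,0.8],
  ],
)

```text
t: 1.65
eef_pos: [483.7, 214.5, 320.0]
tcp_rot: [3.141, 0.0, 2.871]
ft_force: [0.3, -0.3, -0.3]
opening: 0.8
grip_force: 0.0
```

```bash
python3 - <<'E'
from h import *
g=save('wrist','w1'); s=env.state(); print(s['eef_pos'],s['tcp_rot'],s['ft_force'],s['t'])
T=toolT(s); print(proj(g,(T@[0,0,171,1])[:3]),proj(g,[[481,211,30],[525,27,108],[513,346,10]]))
E
```

```text
[483.75936245 214.34865583 320.0138146 ] [3.14129631e+00 2.95686941e-04 2.87057457e+00] [-0.07039151 -0.22709362  0.66141189] 1.7
[[316.30443055 318.07302638]] [[310.68349571 238.17210136]
 [ 29.72500031 423.2012176 ]
 [492.95877886 224.29038164]]
```

View pics/w1.png

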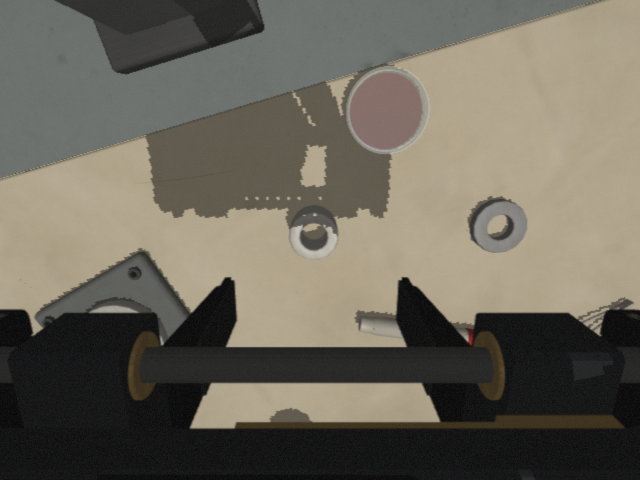

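The wrist view shows the spacer top at (314,234), the washer at (498,224), dish at (387,110), and the foot partly hidden at lower left. I'll refine the spacer and washer using depth.

```bash
cat >> h.py <<'E'
def cloud(g):
    h,w=g[1].shape; uv=np.stack(np.meshgrid(np.arange(w),np.arange(h)),-1).reshape(-1,1,2).astype(float)
    p=cv2.undistortPoints(uv,g[2],g[3])[:,0]; d=g[1].reshape(-1)
    c=np.c_[p[:,0]*d,-p[:,1]*d,-d]; return (c@g[4][:3,:3].T+g[4][:3,3]).reshape(h,w,3)
def ring(g,xy,r,z0,z1):
    P=cloud(g); m=(np.hypot(P[...,0]-xy[0],P[...,1]-xy[1])<r)&(P[...,2]>z0)&(P[...,2]<z1)&(g[1]>0)
    m=cv2.morphologyEx(m.astype(np.uint8),cv2.MORPH_OPEN,np.ones((2,2)))>0
    q=P[m]; c,rad=cv2.minEnclosingCircle(q[:,:2].astype(np.float32)); v,u=np.nonzero(m)
    return np.array(c),rad,len(q),np.median(q[:,2]),(u.min(),u.max(),v.min(),v.max())
def totool(xyz,s=None): return (np.linalg.inv(toolT(s))@np.r_[xyz,1])[:3]
E
python3 - <<'E'
from h import *
np.set_printoptions(precision=1,suppress=True)
g=load('w1')
for xy,z0,z1,z in [((482,212),26,36,30),((513,346),6,14,10)]:
    c=ring(g,xy,30,z0,z1); print(c,totool([*c[0],z]))
for u,v,z in[(314,234,30),(498,224,10),(387,110,15)]:
    p=atz(g,u,v,z);print(p,totool(p))
E
```

```text
(array([457.8, 219.6]), 51.677425384521484, 1339, np.float64(30.113164642229663), (np.int64(290), np.int64(338), np.int64(212), np.int64(260))) [ 26.5  -2.  290. ]
(array([472.3, 302.7]), 92.75105285644531, 1847, np.float64(10.053857659192033), (np.int64(472), np.int64(527), np.int64(201), np.int64(253))) [ 34.8  81.9 310. ]
[478.7 214.1  30. ] [  4.9  -1.7 290. ]
[513.8 349.7  10. ] [  7.4 138.4 310.1]
[410.5 285.5  15. ] [ 89.7  48.9 305. ]
```

Call:
carry_out(
  series=[
    [0.0035,-0.0017,0.05,0,0.8],
    [0.0035,-0.0017,0.1,0,0.8],
    [0.0035,-0.0017,0.124,0,0.8],
    [0.0035,-0.0017,0.124,0,0.8],
    [0.0035,-0.0017,0.124,0,0.2],
    [0.0035,-0.0017,0.124,0,0.2],
    [0.0035,-0.0017,0.124,0,0.2],
    [0.0035,-0.0017,0.124,0,0.2],
    [0.0035,-0.0017,0.124,0,0.2],
    [0.0035,-0.0017,0.124,0,0.2],
  ],
)

```text
t: 2.95
eef_pos: [480.6, 212.7, 196.1]
tcp_rot: [3.141, 0.0, 2.869]
ft_force: [-0.6, 0.1, 5.2]
opening: 0.379
grip_force: 30.0
```

Call:
carry_out(
  series=[
    [0,0,-0.06,0,0.2],
    [0,0,-0.12,0,0.2],
    [-0.0926,-0.167,-0.204,0,0.2],
    [-0.0926,-0.167,-0.204,0,0.2],
    [-0.0926,-0.167,-0.204,0,0.2],
    [-0.0926,-0.167,-0.204,0,0.2],
    [-0.0926,-0.167,-0.204,0,0.2],
    [-0.0926,-0.167,-0.204,0,0.2],
    [-0.0926,-0.167,-0.204,0,0.2],
  ],
)

```text
t: 4.08
eef_pos: [524.5, 28.1, 399.0]
tcp_rot: [-3.142, -0.001, 2.87]
ft_force: [-0.6, 0.9, -1.2]
opening: 0.382
grip_force: 30.0
```

```bash
python3 - <<'E'
from h import *
np.set_printoptions(precision=1,suppress=True)
g=save('wrist','w2'); s=env.state(); print(s['eef_pos'],s['ft_force'],s['opening'])
P=cloud(g); m=(abs(P[...,2]-108)<6)&(np.hypot(P[...,0]-525,P[...,1]-27)<25)
v,u=np.nonzero(m); print(len(u),u.min(),u.max(),v.min(),v.max(),np.median(P[m][:,2]))
cv2.imwrite('pics/w2c.png',cv2.resize(g[0][130:430,150:490],None,fx=2,fy=2,interpolation=cv2.INTER_CUBIC)[:,:,::-1])
p=atz(g,(u.min()+u.max())/2,(v.min()+v.max())/2,108); print(p,totool(p,s))
E
```

```text
[524.6  28.  399.2] [-0.4  0.4  0.7] 0.3769775289523146
476 313 336 230 255 107.96487641193113
[527.4  33.3 108. ] [ -1.6   5.9 291.2]
```

View pics/w2c.png

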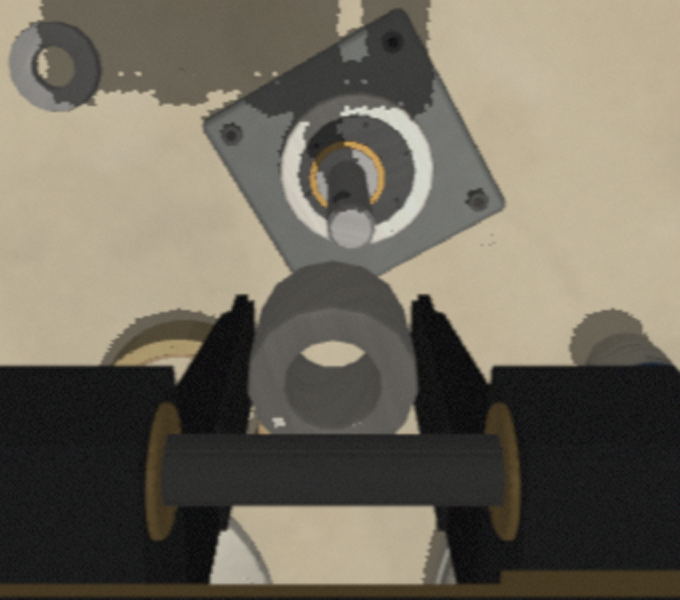

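Crop of the wrist view: shaft top is at crop (350,228), full (325,244). The held spacer's upper rim is centred near crop (333,375), full (317,318), and the eccentric bush is off to the left of the housing.

```bash
python3 - <<'E'
from h import *
np.set_printoptions(precision=2,suppress=True)
s=env.state(); g=load('w2'); g1=load('w1'); T=toolT(s)
P=cloud(g); m=(abs(P[...,2]-108)<2.0)&(np.hypot(P[...,0]-525,P[...,1]-30)<25)
v,u=np.nonzero(m); print(len(u),u.min(),u.max(),v.min(),v.max(),u.mean(),v.mean())
for uv in [(u.mean(),v.mean()),(325,244)]: print('shaft',totool(atz(g,*uv,108),s))
c=env.get_calibration('wrist'); 
o,r=ray(g1,314,236)
T1=g1[4]@np.linalg.inv(np.array(c['T_tool_cam'])); print('spacer pick',(np.linalg.inv(T1)@np.r_[atz(g1,314,236,30),1])[:3])
Q=[(T@[x,y,166,1])[:3] for x,y in [(0,0),(18,0),(-18,0),(0,18),(0,-18),(0,9.8),(9.8,0)]]
print((proj(g,Q)-[150,130])*2)
E
```

```text
443 313 336 232 255 324.57562076749434 243.1354401805869
shaft [ -2.12   5.94 291.17]
shaft [ -2.77   6.25 291.17]
spacer pick [  3.34  -1.77 290.04]
[[332.61 387.86]
 [332.59 306.89]
 [332.63 463.99]
 [419.63 387.87]
 [245.61 387.85]
 [379.99 387.87]
 [332.6  344.41]]
```

Call:
carry_out(
  series=[
    [-0.0023,0.006,0,0,0.2],
    [-0.0023,0.006,0.05,0,0.2],
    [-0.0023,0.006,0.085,0,0.2],
    [-0.0023,0.006,0.092,0,0.2],
    [-0.0023,0.006,0.094,0,0.2],
    [-0.0023,0.006,0.0955,0,0.2],
    [-0.0023,0.006,0.0965,0,0.2],
    [-0.0023,0.006,0.0965,0,0.2],
  ],
)

```text
t: 5.12
eef_pos: [528.6, 32.1, 303.7]
tcp_rot: [3.141, 0.001, 2.869]
ft_force: [0.2, -0.8, -0.9]
opening: 0.378
grip_force: 30.0
```

Call:
carry_out(
  series=[
    [0,0,0.001,0,0.2],
    [0,0,0.0015,0,0.2],
    [0,0,0.002,0,0.2],
    [0,0,0.002,0,0.2],
  ],
)

```text
t: 5.62
eef_pos: [528.7, 32.3, 301.3]
tcp_rot: [3.141, 0.0, 2.869]
ft_force: [0.7, 4.9, 2.2]
opening: 0.384
grip_force: 30.0
```

```bash
python3 -c "
from h import *
s=env.state(); print(s['eef_pos'],s['ft_force'],s['moment'])"
```

```text
[528.68308988  32.31367796 301.278525  ] [0.71958341 4.8630461  2.23716657] [ 0.99416522 -0.23983883 -0.03271669]
```

Call:
carry_out(
  series=[
    [0,0.0005,0,0,0.2],
    [0,0.001,0.0005,0,0.2],
    [0,0.001,0.001,0,0.2],
    [0,0.001,0.002,0,0.2],
    [0,0.001,0.002,0,0.2],
  ],
)

```text
t: 6.25
eef_pos: [528.8, 33.0, 299.0]
tcp_rot: [-3.141, -0.0, 2.869]
ft_force: [-0.2, -0.2, -0.6]
opening: 0.379
grip_force: 30.0
```

Call:
carry_out(
  series=[
    [0,0,0.002,0,0.2],
    [0,0,0.004,0,0.2],
    [0,0,0.006,0,0.2],
    [0,0,0.007,0,0.2],
    [0,0,0.008,0,0.2],
    [0,0,0.008,0,0.2],
  ],
)

```text
t: 7.0
eef_pos: [528.9, 33.1, 291.3]
tcp_rot: [3.141, 0.0, 2.869]
ft_force: [0.8, 0.2, -0.0]
opening: 0.379
grip_force: 30.0
```

Call:
carry_out(
  series=[
    [0,0,0.0007,0,0.2],
    [0,0,0.0014,0,0.2],
    [0,0,0.002,0,0.2],
    [0,0,0.0025,0,0.2],
    [0,0,0.003,0,0.2],
  ],
)

```text
t: 7.62
eef_pos: [528.8, 33.1, 288.1]
tcp_rot: [3.141, -0.0, 2.869]
ft_force: [0.6, 0.6, 1.1]
opening: 0.381
grip_force: 30.0
```

Call:
carry_out(
  series=[
    [0,0,0.0007,0,0.2],
    [0,0,0.0014,0,0.2],
    [0,0,0.002,0,0.2],
    [0,0,0.003,0,0.2],
    [0,0,0.004,0,0.2],
  ],
)

```text
t: 8.25
eef_pos: [528.8, 33.1, 284.1]
tcp_rot: [3.142, 0.0, 2.869]
ft_force: [0.7, 0.9, 1.9]
opening: 0.38
grip_force: 30.0
```

Call:
carry_out(
  series=[
    [0,0,0.004,0,0.2],
    [0,0,0.008,0,0.2],
    [0,0,0.012,0,0.2],
    [0,0,0.016,0,0.2],
    [0,0,0.02,0,0.2],
    [0,0,0.025,0,0.2],
    [0,0,0.03,0,0.2],
    [0,0,0.03,0,0.2],
  ],
)

```text
t: 9.25
eef_pos: [528.8, 33.1, 253.6]
tcp_rot: [-3.141, -0.001, 2.869]
ft_force: [1.3, 0.8, -0.3]
opening: 0.384
grip_force: 30.0
```

Call:
carry_out(
  series=[
    [0,0,0.005,0,0.2],
    [0,0,0.01,0,0.2],
    [0,0,0.015,0,0.2],
    [0,0,0.02,0,0.2],
    [0,0,0.024,0,0.2],
    [0,0,0.026,0,0.2],
    [0,0,0.026,0,0.2],
  ],
)

```text
t: 10.12
eef_pos: [528.8, 33.0, 228.1]
tcp_rot: [3.142, -0.0, 2.869]
ft_force: [0.3, -0.0, -0.7]
opening: 0.38
grip_force: 30.0
```

Call:
carry_out(
  series=[
    [0,0,0.001,0,0.2],
    [0,0,0.002,0,0.2],
    [0,0,0.003,0,0.2],
    [0,0,0.0035,0,0.2],
  ],
)

```text
t: 10.62
eef_pos: [528.8, 33.0, 224.7]
tcp_rot: [3.142, -0.0, 2.869]
ft_force: [-0.5, 0.0, 0.1]
opening: 0.382
grip_force: 30.0
```

Call:
carry_out(
  series=[
    [0,0,0.0005,0,0.2],
    [0,0,0.001,0,0.2],
    [0,0,0.001,0,0.2],
  ],
)

```text
t: 11.0
eef_pos: [528.8, 33.1, 224.0]
tcp_rot: [3.141, 0.0, 2.869]
ft_force: [-1.6, 0.7, 4.6]
opening: 0.381
grip_force: 30.0
```

Call:
carry_out(
  series=[
    [0,0,0,0,0.8],
    [0,0,0,0,0.8],
    [0,0,0,0,0.8],
    [0,0,-0.05,0,0.8],
    [0,0,-0.1,0,0.8],
    [0.0967,0.301,-0.116,0,0.8],
    [0.0967,0.301,-0.116,0,0.8],
    [0.0967,0.301,-0.116,0,0.8],
    [0.0967,0.301,-0.116,0,0.8],
    [0.0967,0.301,-0.116,0,0.8],
    [0.0967,0.301,-0.116,0,0.8],
    [0.0967,0.301,-0.116,0,0.8],
    [0.0967,0.301,-0.116,0,0.8],
  ],
)

```text
t: 12.62
eef_pos: [517.1, 347.7, 339.7]
tcp_rot: [-3.141, -0.0, 2.867]
ft_force: [0.7, 0.4, -0.5]
opening: 0.801
grip_force: 0.0
```

```bash
python3 - <<'E'
from h import *
np.set_printoptions(precision=2,suppress=True)
g=save('wrist','w3'); s=env.state(); print(s['t'],s['eef_pos'],s['tcp_rot'],s['ft_force'],s['opening'])
P=cloud(g); m=(abs(P[...,2]-10)<3)&(np.hypot(P[...,0]-516,P[...,1]-349)<32)
v,u=np.nonzero(m); a=((u.min()+u.max())/2,(v.min()+v.max())/2); print(len(u),u.min(),u.max(),v.min(),v.max(),a)
print(totool(atz(g,*a,10),s))
cv2.imwrite('pics/w3c.png',cv2.resize(g[0][150:330,200:440],None,fx=2,fy=2)[:,:,::-1])
E
```

```text
12.675 [517.17 347.67 339.77] [-3.14 -0.    2.87] [ 0.28 -0.45  0.08] 0.8008900018130349
1547 295 345 200 249 (np.float64(320.0), np.float64(224.5))
[  2.26   2.86 329.77]
```

View pics/w3c.png

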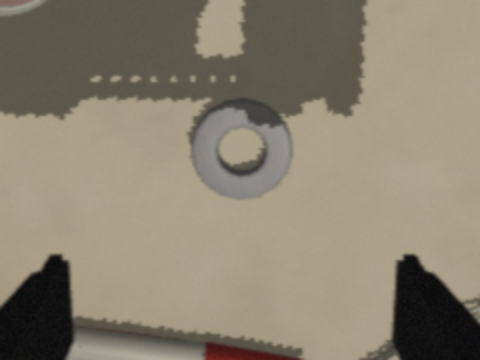

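Crop: the washer is centred at crop (241,148), full (320.5,224), and lies free. The pen is well clear.

Call:
carry_out(
  series=[
    [0.0022,0.0029,0.06,0,0.7],
    [0.0022,0.0029,0.115,0,0.7],
    [0.0022,0.0029,0.14,0,0.7],
    [0.0022,0.0029,0.148,0,0.7],
    [0.0022,0.0029,0.148,0,0.7],
    [0.0022,0.0029,0.148,0,0.3],
    [0.0022,0.0029,0.148,0,0.3],
    [0.0022,0.0029,0.148,0,0.3],
    [0.0022,0.0029,0.148,0,0.3],
    [0.0022,0.0029,0.148,0,0.3],
  ],
)

```text
t: 13.92
eef_pos: [515.6, 352.4, 192.3]
tcp_rot: [3.141, 0.001, 2.869]
ft_force: [-1.5, -1.0, 6.1]
opening: 0.439
grip_force: 30.0
```

Call:
carry_out(
  series=[
    [0,0,-0.06,0,0.3],
    [0,0,-0.12,0,0.3],
    [-0.0989,-0.304,-0.12,0,0.3],
    [-0.0989,-0.304,-0.12,0,0.3],
    [-0.0989,-0.304,-0.12,0,0.3],
    [-0.0989,-0.304,-0.12,0,0.3],
    [-0.0989,-0.304,-0.12,0,0.3],
    [-0.0989,-0.304,-0.12,0,0.3],
    [-0.0989,-0.304,-0.12,0,0.3],
    [-0.0989,-0.304,-0.12,0,0.3],
    [-0.0989,-0.304,-0.12,0,0.3],
  ],
)

```text
t: 15.3
eef_pos: [528.7, 34.2, 311.7]
tcp_rot: [3.141, -0.0, 2.871]
ft_force: [0.2, -0.9, -1.4]
opening: 0.441
grip_force: 30.0
```

```bash
python3 - <<'E'
from h import *
np.set_printoptions(precision=2,suppress=True)
s=env.state(); print(s['t'],s['eef_pos'],s['tcp_rot'],s['ft_force'],s['opening'])
T=toolT(s); print('to axis',totool([528.8,33.0,108],s))
g=save('wrist','w4')
Q=[(T@[x,y,182,1])[:3] for x,y in [(0,0),(21,0),(-21,0),(0,21),(0,-21)]]
print((proj(g,Q)-[150,130])*2)
cv2.imwrite('pics/w4c.png',cv2.resize(g[0][130:430,150:490],None,fx=2,fy=2,interpolation=cv2.INTER_CUBIC)[:,:,::-1])
E
```

```text
15.3 [528.74  34.2  311.67] [ 3.14 -0.    2.87] [ 0.25 -0.9  -1.43] 0.4410544077846977
to axis [ -0.41  -1.17 203.67]
[[333.05 353.06]
 [333.03 265.46]
 [333.07 435.08]
 [425.74 353.04]
 [240.39 353.06]]
```

View pics/w4c.png

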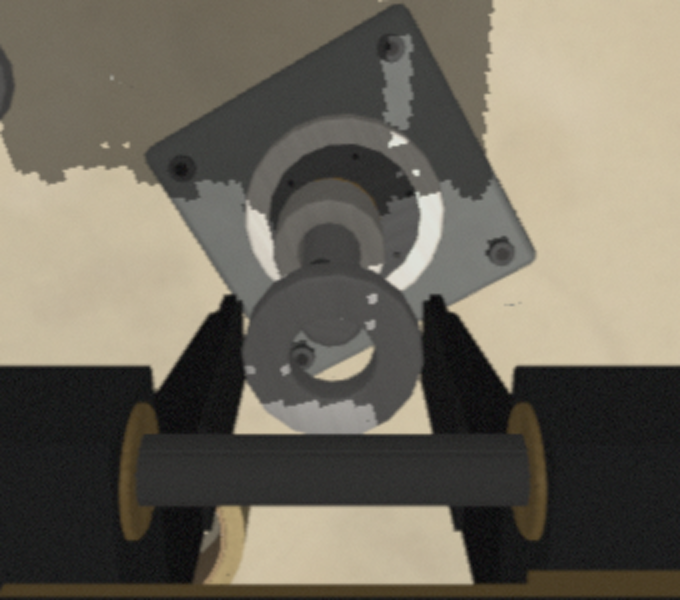

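The spacer is seated around the shaft. The washer is held centred, with crop centre about (333,350).

Call:
carry_out(
  series=[
    [-0.0004,-0.0012,0.004,0,0.3],
    [-0.0004,-0.0012,0.008,0,0.3],
    [-0.0004,-0.0012,0.01,0,0.3],
    [-0.0004,-0.0012,0.0115,0,0.3],
    [-0.0004,-0.0012,0.0125,0,0.3],
    [-0.0004,-0.0012,0.0135,0,0.3],
    [-0.0004,-0.0012,0.014,0,0.3],
  ],
)

```text
t: 16.23
eef_pos: [529.1, 31.7, 298.6]
tcp_rot: [3.141, 0.002, 2.869]
ft_force: [-2.2, -0.1, 12.1]
opening: 0.435
grip_force: 30.0
```

Call:
carry_out(
  series=[
    [0,0,-0.003,0,0.3],
    [0,0,-0.004,0,0.3],
    [0,0.0,-0.004,0,0.3],
    [0,0.0,-0.004,0,0.3],
  ],
)

```text
t: 16.73
eef_pos: [528.9, 31.7, 301.6]
tcp_rot: [3.142, -0.0, 2.869]
ft_force: [0.5, -0.4, -1.4]
opening: 0.438
grip_force: 30.0
```

```bash
python3 - <<'E'
from h import *
np.set_printoptions(precision=2,suppress=True)
s=env.state(); print(s['t'],s['eef_pos'],s['tcp_rot'],s['ft_force'],s['moment'])
print('to axis',totool([528.8,33.0,108],s))
E
```

```text
16.725 [528.87  31.67 301.6 ] [ 3.14 -0.    2.87] [ 0.55 -0.38 -1.39] [-0.02  0.03 -0.03]
to axis [  0.4    1.26 193.6 ]
```

Call:
carry_out(
  series=[
    [0.0004,0.0013,0,0,0.3],
    [0.0004,0.0013,0.001,0,0.3],
    [0.0004,0.0013,0.002,0,0.3],
    [0.0004,0.0013,0.003,0,0.3],
    [0.0004,0.0013,0.004,0,0.3],
    [0.0004,0.0013,0.004,0,0.3],
  ],
)

```text
t: 17.48
eef_pos: [528.6, 33.2, 297.7]
tcp_rot: [3.141, -0.001, 2.869]
ft_force: [-1.5, 2.3, 0.4]
opening: 0.441
grip_force: 30.0
```

Call:
carry_out(
  series=[
    [0.0004,0.0004,0,0,0.3],
    [0.0004,0.0004,0.001,0,0.3],
    [0.0004,0.0004,0.002,0,0.3],
    [0.0004,0.0004,0.003,0,0.3],
    [0.0004,0.0004,0.004,0,0.3],
    [0.0004,0.0004,0.005,0,0.3],
  ],
)

```text
t: 18.23
eef_pos: [528.4, 33.6, 292.6]
tcp_rot: [3.142, -0.0, 2.869]
ft_force: [-3.8, 2.4, 1.8]
opening: 0.437
grip_force: 30.0
```

Call:
carry_out(
  series=[
    [0.0006,0.0002,0,0,0.3],
    [0.0006,0.0002,0.001,0,0.3],
    [0.0006,0.0002,0.002,0,0.3],
    [0.0006,0.0002,0.003,0,0.3],
    [0.0006,0.0002,0.004,0,0.3],
  ],
)

```text
t: 18.85
eef_pos: [528.1, 33.9, 288.7]
tcp_rot: [3.141, 0.0, 2.869]
ft_force: [-0.8, -0.3, -1.0]
opening: 0.439
grip_force: 30.0
```

Free of side force, and the washer's underside is at about 96. Now past the balls.

Call:
carry_out(
  series=[
    [0,0,0.001,0,0.3],
    [0,0,0.002,0,0.3],
    [0,0,0.003,0,0.3],
    [0,0,0.0035,0,0.3],
    [0,0,0.004,0,0.3],
  ],
)

```text
t: 19.48
eef_pos: [528.0, 33.9, 284.8]
tcp_rot: [3.141, 0.0, 2.869]
ft_force: [-0.9, 0.6, 1.5]
opening: 0.44
grip_force: 30.0
```

Call:
carry_out(
  series=[
    [0,0,0.001,0,0.3],
    [0,0,0.002,0,0.3],
    [0,0,0.003,0,0.3],
    [0,0,0.004,0,0.3],
    [0,0,0.005,0,0.3],
    [0,0,0.007,0,0.3],
    [0,0,0.009,0,0.3],
    [0,0,0.011,0,0.3],
    [0,0,0.011,0,0.3],
  ],
)

```text
t: 20.6
eef_pos: [528.1, 33.9, 273.5]
tcp_rot: [3.142, -0.0, 2.869]
ft_force: [-1.7, -0.6, -2.3]
opening: 0.444
grip_force: 30.0
```

Call:
carry_out(
  series=[
    [0,0,0.004,0,0.3],
    [0,0,0.008,0,0.3],
    [0,0,0.012,0,0.3],
    [0,0,0.016,0,0.3],
    [0,0,0.019,0,0.3],
    [0,0,0.0205,0,0.3],
    [0,0,0.0215,0,0.3],
    [0,0,0.0225,0,0.3],
  ],
)

```text
t: 21.6
eef_pos: [528.1, 33.9, 251.2]
tcp_rot: [3.141, 0.0, 2.869]
ft_force: [1.1, -0.0, -0.4]
opening: 0.438
grip_force: 30.0
```

Call:
carry_out(
  series=[
    [0,0,0.0005,0,0.3],
    [0,0,0.001,0,0.3],
    [0,0,0.0015,0,0.3],
    [0,0,0.0015,0,0.3],
  ],
)

```text
t: 22.1
eef_pos: [528.0, 33.9, 250.2]
tcp_rot: [3.141, 0.001, 2.869]
ft_force: [-1.0, -0.3, 5.4]
opening: 0.44
grip_force: 30.0
```

Call:
carry_out(
  series=[
    [0,0,0,0,0.8],
    [0,0,0,0,0.8],
    [0,0,0,0,0.8],
    [0,0,-0.05,0,0.8],
    [0,0,-0.09,0,0.8],
    [-0.019,-0.19,-0.09,0,0.8],
    [-0.019,-0.19,-0.09,0,0.8],
    [-0.019,-0.19,-0.09,0,0.8],
    [-0.019,-0.19,-0.09,0,0.8],
    [-0.019,-0.19,-0.09,0,0.8],
    [-0.019,-0.19,-0.09,0,0.8],
    [-0.019,-0.19,-0.09,0,0.8],
  ],
)

```text
t: 23.6
eef_pos: [495.4, -153.0, 339.7]
tcp_rot: [3.141, -0.0, 2.871]
ft_force: [-0.4, -0.0, 0.2]
opening: 0.802
grip_force: 0.0
```

```bash
python3 - <<'E'
from h import *
np.set_printoptions(precision=2,suppress=True)
g=save('wrist','w5'); s=env.state(); print(s['t'],s['eef_pos'],s['tcp_rot'],s['ft_force'],s['opening'])
P=cloud(g)
for z in (22,6):
  m=(abs(P[...,2]-z)<3)&(np.hypot(P[...,0]-495,P[...,1]+154)<32)
  v,u=np.nonzero(m); a=((u.min()+u.max())/2,(v.min()+v.max())/2); print(len(u),u.min(),u.max(),v.min(),v.max(),a)
  print(totool(atz(g,*a,z),s))
cv2.imwrite('pics/w5c.png',cv2.resize(g[0][130:430,150:490],None,fx=2,fy=2)[:,:,::-1])
E
```

```text
23.65 [ 495.4  -153.19  339.73] [3.14 0.   2.87] [ 0.15  0.13 -0.06] 0.8003730968096172
805 287 327 211 250 (np.float64(307.0), np.float64(230.5))
[  0.26  -7.27 317.72]
479 284 331 203 244 (np.float64(307.5), np.float64(223.5))
[  2.04  -7.22 333.72]
```

View pics/w5c.png

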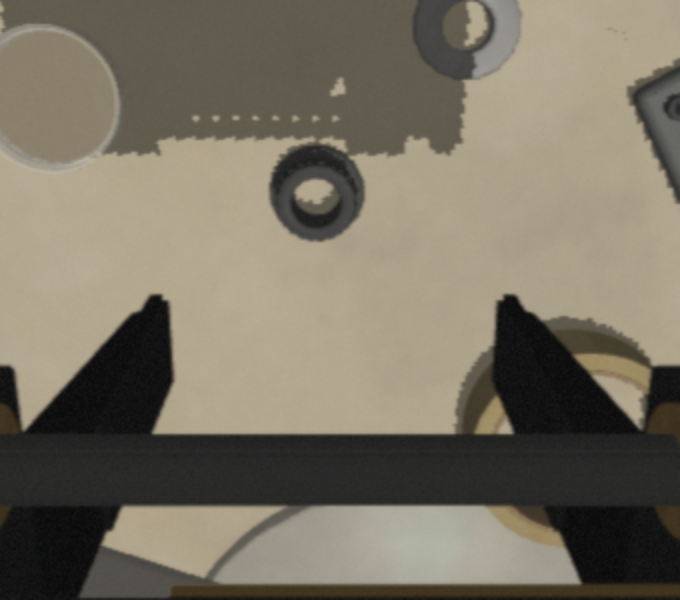

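```bash
python3 - <<'E'
from h import *
np.set_printoptions(precision=1,suppress=True)
g=load('w5'); s=env.state(); T=toolT(s)
a=np.linspace(0,6.283,60)
for x in(0.3,1.3,2.3):
  for r,z in((9.8,22),(16,22),(20,6),(20,0)):
    Q=np.array([(T@[x+r*np.cos(t),-7.2+r*np.sin(t),s['eef_pos'][2]-z,1])[:3] for t in a])
    p=(proj(g,Q)-[150,130])*2; print(x,r,z,p.min(0),p.max(0))
# dark region extents
d=g[0].max(2)<105; n,l,st,c=cv2.connectedComponentsWithStats(d[150:280,260:360].astype(np.uint8)); print(st[1:][st[1:,4]>50])
E
```

```text
0.3 9.8 22 [289.3 176.5] [339.1 224.8]
0.3 16 22 [273.5 160.9] [354.9 239.7]
0.3 20 6 [266.6 143.2] [363.5 237.4]
0.3 20 0 [267.8 140.5] [363.  233.2]
1.3 9.8 22 [289.2 174. ] [339.1 222.4]
1.3 16 22 [273.4 158.4] [354.9 237.3]
1.3 20 6 [266.6 140.7] [363.6 235.1]
1.3 20 0 [267.7 138.1] [363.  230.9]
2.3 9.8 22 [289.2 171.5] [339.1 220. ]
2.3 16 22 [273.4 155.8] [354.9 234.9]
2.3 20 6 [266.5 138.3] [363.6 232.8]
2.3 20 0 [267.7 135.7] [363.  228.7]
[[   0    0  100  101 6478]]
```

Call:
carry_out(
  series=[
    [0.0002,-0.0068,0.06,0,0.65],
    [0.0002,-0.0068,0.11,0,0.65],
    [0.0002,-0.0068,0.135,0,0.65],
    [0.0002,-0.0068,0.1415,0,0.65],
    [0.0002,-0.0068,0.1415,0,0.65],
    [0.0002,-0.0068,0.1415,0,0.2],
    [0.0002,-0.0068,0.1415,0,0.2],
    [0.0002,-0.0068,0.1415,0,0.2],
    [0.0002,-0.0068,0.1415,0,0.2],
    [0.0002,-0.0068,0.1415,0,0.2],
  ],
)

```text
t: 24.9
eef_pos: [493.2, -160.7, 198.6]
tcp_rot: [3.142, 0.001, 2.869]
ft_force: [-0.3, 0.9, 5.1]
opening: 0.333
grip_force: 30.0
```

Call:
carry_out(
  series=[
    [0,0,-0.06,0,0.2],
    [0,0,-0.118,0,0.2],
    [0.019,0.1968,-0.118,0,0.2],
    [0.019,0.1968,-0.118,0,0.2],
    [0.019,0.1968,-0.118,0,0.2],
    [0.019,0.1968,-0.118,0,0.2],
    [0.019,0.1968,-0.118,0,0.2],
    [0.019,0.1968,-0.118,0,0.2],
    [0.019,0.1968,-0.118,0,0.2],
    [0.019,0.1968,-0.118,0,0.2],
    [0.019,0.1968,-0.118,0,0.2],
    [0.019,0.1968,-0.118,0,0.2],
  ],
)

```text
t: 26.4
eef_pos: [527.8, 33.8, 316.2]
tcp_rot: [3.142, 0.0, 2.869]
ft_force: [-0.1, -0.5, -1.4]
opening: 0.332
grip_force: 30.0
```

```bash
python3 - <<'E'
from h import *
np.set_printoptions(precision=2,suppress=True)
s=env.state(); print(s['t'],s['eef_pos'],s['tcp_rot'],s['ft_force'],s['moment'])
T=toolT(s); print('to axis',totool([528.1,33.8,108],s))
g=save('wrist','w6')
Q=[(T@[x,y,176.6,1])[:3] for x,y in [(0,0),(16,0),(-16,0),(0,16),(0,-16)]]
print((proj(g,Q)-[150,130])*2)
cv2.imwrite('pics/w6c.png',cv2.resize(g[0][130:430,150:490],None,fx=2,fy=2,interpolation=cv2.INTER_CUBIC)[:,:,::-1])
E
```

```text
26.4 [527.84  33.79 316.24] [3.14 0.   2.87] [-0.06 -0.53 -1.42] [0.01 0.05 0.02]
to axis [ -0.24   0.06 208.24]
[[333.06 363.83]
 [333.04 295.86]
 [333.07 428.38]
 [405.8  363.82]
 [260.33 363.83]]
```

View pics/w6c.png

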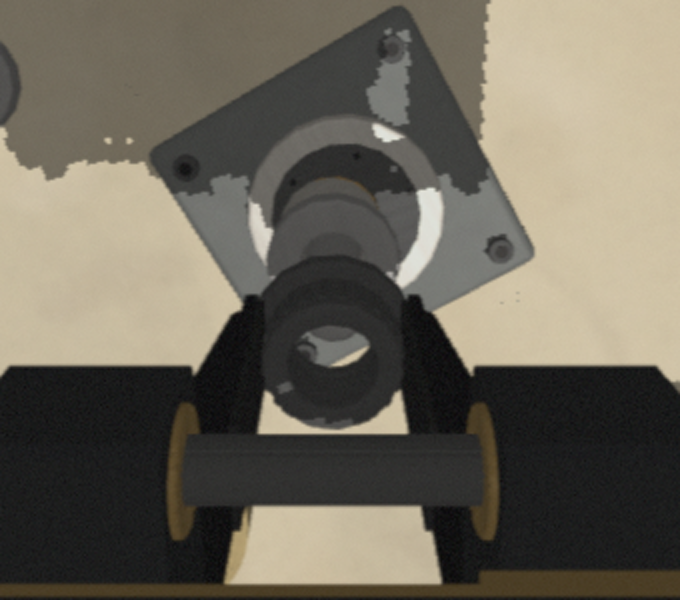

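Washer seated on the spacer; the retainer is held centred with its lower rim at crop row 428, as predicted.

Call:
carry_out(
  series=[
    [-0.0004,-0.0001,0.004,0,0.2],
    [-0.0004,-0.0001,0.008,0,0.2],
    [-0.0004,-0.0001,0.009,0,0.2],
    [-0.0004,-0.0001,0.01,0,0.2],
    [-0.0004,-0.0001,0.011,0,0.2],
    [-0.0004,-0.0001,0.012,0,0.2],
    [-0.0004,-0.0001,0.012,0,0.2],
  ],
)

```text
t: 27.32
eef_pos: [528.2, 33.7, 304.2]
tcp_rot: [3.141, -0.0, 2.869]
ft_force: [-0.8, 0.1, -0.5]
opening: 0.336
grip_force: 30.0
```

Underside at 105.6 with no force. Continuing.

Call:
carry_out(
  series=[
    [0,0,0.001,0,0.2],
    [0,0,0.002,0,0.2],
    [0,0,0.0035,0,0.2],
    [0,0,0.005,0,0.2],
    [0,0,0.0065,0,0.2],
    [0,0,0.008,0,0.2],
  ],
)

```text
t: 28.08
eef_pos: [528.2, 33.7, 296.1]
tcp_rot: [3.142, -0.0, 2.869]
ft_force: [0.6, 0.3, -1.3]
opening: 0.332
grip_force: 30.0
```

Call:
carry_out(
  series=[
    [0,0,0.001,0,0.2],
    [0,0,0.002,0,0.2],
    [0,0,0.003,0,0.2],
    [0,0,0.004,0,0.2],
    [0,0,0.005,0,0.2],
    [0,0,0.006,0,0.2],
    [0,0,0.007,0,0.2],
    [0,0,0.008,0,0.2],
  ],
)

```text
t: 29.08
eef_pos: [528.2, 33.7, 288.1]
tcp_rot: [3.142, -0.0, 2.869]
ft_force: [-0.7, 0.3, 2.7]
opening: 0.335
grip_force: 30.0
```

Call:
carry_out(
  series=[
    [0,0,0.003,0,0.2],
    [0,0,0.006,0,0.2],
    [0,0,0.009,0,0.2],
    [0,0,0.012,0,0.2],
    [0,0,0.015,0,0.2],
    [0,0,0.018,0,0.2],
    [0,0,0.02,0,0.2],
    [0,0,0.02,0,0.2],
  ],
)

```text
t: 30.08
eef_pos: [528.2, 33.7, 267.9]
tcp_rot: [-3.142, -0.001, 2.869]
ft_force: [-0.1, -0.3, -1.5]
opening: 0.335
grip_force: 30.0
```

Call:
carry_out(
  series=[
    [0,0,0.0005,0,0.2],
    [0,0,0.001,0,0.2],
    [0,0,0.0015,0,0.2],
    [0,0,0.0018,0,0.2],
    [0,0,0.0018,0,0.2],
  ],
)

```text
t: 30.7
eef_pos: [528.2, 33.7, 266.6]
tcp_rot: [3.141, 0.0, 2.869]
ft_force: [0.2, 0.4, 1.6]
opening: 0.334
grip_force: 30.0
```

Call:
carry_out(
  series=[
    [0,0,0.0004,0,0.2],
    [0,0,0.0008,0,0.2],
    [0,0,0.0008,0,0.2],
  ],
)

```text
t: 31.08
eef_pos: [528.3, 33.7, 266.5]
tcp_rot: [3.141, 0.001, 2.869]
ft_force: [-3.3, -0.5, 13.2]
opening: 0.333
grip_force: 30.0
```

Firmly home at 13 N. Releasing and retreating.

Call:
carry_out(
  series=[
    [0,0,-0.0006,0,0.2],
    [0,0,-0.0006,0,0.7],
    [0,0,-0.0006,0,0.7],
    [0,0,-0.0006,0,0.7],
    [0,0,-0.03,0,0.7],
    [0,0,-0.08,0,0.7],
    [0,0,-0.13,0,0.7],
    [0,0,-0.13,0,0.7],
    [0,0,-0.13,0,0.7],
  ],
)

```text
t: 32.2
eef_pos: [527.9, 33.8, 395.0]
tcp_rot: [-3.142, -0.001, 2.869]
ft_force: [0.0, -0.0, -0.3]
opening: 0.702
grip_force: 0.0
```

```bash
python3 - <<'E'
from h import *
np.set_printoptions(precision=1,suppress=True)
s=env.state(); print(s['t'],s['eef_pos'],s['ft_force'],s['opening'])
g=save('scene','s9'); im=g[0][210:330,255:375]
cv2.imwrite('pics/s9c.png',cv2.resize(im,None,fx=4.5,fy=4.5,interpolation=cv2.INTER_CUBIC)[:,:,::-1])
g=save('wrist','w9'); P=cloud(g); m=(np.hypot(P[...,0]-528,P[...,1]-33.5)<20)&(g[1]>0)
print(np.histogram(P[m][:,2],bins=[0,55,64,71,77,86,94,104,112]))
E
```

```text
32.2 [527.9  33.8 395. ] [ 0.  -0.  -0.3] 0.7020074753216677
(array([300,  32, 119, 440, 111, 774,  99, 480]), array([  0,  55,  64,  71,  77,  86,  94, 104, 112]))
```

View pics/s9c.png

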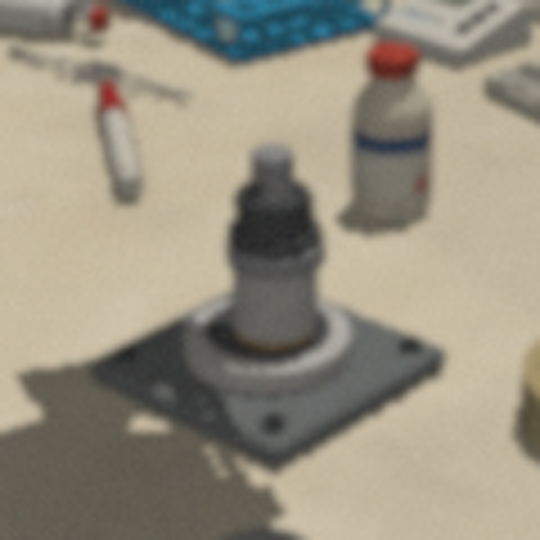

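The crop shows the complete stack: spacer at (277,300), washer at (275,255), and retainer at (273,220) with the shaft above it. The depth shows the hub top near 90 mm and the flange near 74 mm.

```bash
python3 -c "
from cell import env
print(env.job_done())"
```

```text
the job is handed in; nothing more can be done
None
```

The job is handed in at about 32 s: spacer, washer and retainer are seated on the shaft at their expected heights, with at most 13 N read at the wrist after any move; the hand-in returned no verdict.

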